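# Centre the snack cup on the portion scale and tare it

## Task

The closed purple snack cup stands off-centre on the little round green pan of the white portion scale. It is wobbly: with slow, light taps or pushes of the fingertips, low on its belly, nudge it to the middle of the pan (within a few millimetres) without lifting, tipping or knocking it off, take the hand away from it, and only then press the orange tare key on the scale all the way down and let go. Leave the other things on the counter where they are.

Things in the scene. Friction and masses are not known exactly. Their poses are not given: they have to be found in the camera images.
- snack_cup: closed purple snack cup, paler lid, loose, 90 to 180 g, 72 mm tall; origin at the centre of its underside. Foot radius 14 mm; belly 30 mm radius (widest) 15 to 22 mm up, where a vertical finger beside it touches; 25 mm radius at 55 mm, lid 27 mm radius. Slides on the pan (friction 0.5 to 0.7) if pushed slowly (3 cm/s) at the belly; tips if pushed near the lid or struck fast (15 cm/s)
- pan_center (a point): centre of the top face of the scale's round green pan (38 mm radius, top face 46 mm above the counter, 14 mm above the scale's housing). The pan is fixed and does not turn or sink. The cup starts with its foot 15 to 24 mm off this point, in any direction
- scale: white portion scale, fixed to the counter; housing 190 mm along its x, 140 mm along its y, top 32 mm above the counter; origin under the housing's centre. The pan's centre lies 20 mm along its +x, the tare key 66 mm along its -x
- tare_key (a joint): travel of the tare key: 0 up, 0.004 m fully down; a spring returns it; fully down takes about 3 N
- tare_key_top (a point): centre of the top of the orange round tare key (11 mm radius), 44 mm above the counter, in front of the pan on the robot's side; presses straight down
- mug: white ceramic mug, loose, 80 mm across, 92 mm tall, handle along its +y; origin at centre of underside. Leave alone
- tumbler: short stainless tumbler, loose, 72 mm across, 85 mm tall; origin at centre of underside. Leave alone
- sauce: small amber bottle with red cap, loose, 52 mm across, 110 mm tall; origin at centre of underside. Leave alone
- acrylic_box: clear lidded acrylic box with coloured packets in it, loose, 94 x 84 mm, 76 mm tall with its knob; origin at centre of underside. Leave alone
- jar: glass jar with a brass cap, loose, 68 mm across, 90 mm tall; origin at centre of underside. Leave alone
- spoon: steel spoon lying on the counter along its x, loose; origin under its middle. Leave alone
There are look-alikes about, which are no part of the job. Of the things shaped like the snack_cup, the purple one is meant. Leave any black look-alike of the scale alone.

How it is judged:
On the way, in this order (a step that is already met when the one before it is completed fails the run):
1. the cup stands at rest in the middle of the pan (within 7 mm), the hand off it (horizontal distance between snack_cup and pan_center below 0.007 m and angle between snack_cup's own z axis and vertical below 0.08 rad and z of snack_cup in the frame of pan_center between -0.004 and 0.004 m and linear speed of snack_cup below 0.01 m/s and contact force between each of the arm, the fingers and snack_cup below 0.1 N), for 0.3 s.
2. the tare key is pressed down, the cup still centred and untouched (value of joint tare_key above 0.003 m and horizontal distance between snack_cup and pan_center below 0.007 m and angle between snack_cup's own z axis and vertical below 0.08 rad and z of snack_cup in the frame of pan_center between -0.004 and 0.004 m and contact force between each of the arm, the fingers and snack_cup below 0.1 N), for 0.03 s.
At the end, for the whole second after the job is handed in: the cup stands upright and at rest on the pan, its foot within 7 mm of the pan's centre, the tare key has been pressed (3 of its 4 mm) after the centring and is up again, and every other thing is within 20 mm of where it stood (all of step 1 and value of joint tare_key below 0.0015 m and distance of each of mug, tumbler, sauce, acrylic_box, jar, spoon from where it was at the start of the episode below 0.02 m); the robot touches nothing.
It fails at once if the cup is lifted clear of the pan (more than 12 mm) (z of snack_cup in the frame of pan_center above 0.012 m).
It fails at once if the cup is tipped by more than about 20 degrees or comes off the pan (angle between snack_cup's own z axis and vertical above 0.35 rad or z of snack_cup in the frame of pan_center below -0.008 m).
It fails at once if the cup is struck, pushed or squeezed hard (more than 10 N) (contact force between the fingers and snack_cup above 10 N).
It fails at once if the tare key is pressed while the cup is off-centre (value of joint tare_key above 0.003 m and horizontal distance between snack_cup and pan_center above 0.007 m).
It fails at once if another thing on the counter is pushed away (more than 20 mm) (distance of any of mug, tumbler, sauce, acrylic_box, jar, spoon from where it was at the start of the episode above 0.02 m).
It also fails if it takes over 42 s, if anything falls off the work surface, if the arm or the gripper's body presses on something with over 40 N, if the wrist force passes 120 N, or if a joint passes its speed limit or range.

## Robot

A 6-joint arm with a two-finger parallel gripper is mounted at the origin on the work surface. World frame = base frame: x ahead of the robot, y to its left, z up, the work surface at z = 0. Lengths are in m, angles in rad, forces in N, time in s.
With the tool pointing down it reaches from about 0.375 to 0.9 m from the base axis. Payload 3.1 kg.
Tool frame: the origin (TCP) lies on the centre line of the jaws, within the pads' length; the fingertips stand 14 mm ahead of it and the grasp point (between the pads) lies 5 mm behind it; y points along the fingers, z is the direction in which the jaws open and shut, and the axes are right-handed (so a half turn about y gives the same grasp; the last joint's range is limited). The gripper opens to 87 mm and grips with 3 to 60 N. Pads are 19 mm wide; open, the fingers measure 117 mm over their backs; the gripper's body (75 mm by 190 mm) begins 51 mm behind the grasp point.
Start: joints at [1.038, 0.527, 1.433, -0, 1.181, -0.178], TCP at [0.216, 0.586, 0.237] pointing down, gripper open.
Joint ranges: [-3.08, 3.08], [-0.75, 2.2], [0.22, 2.44], [-1.43, 4.57], [0, 2.65], [-2.85, 2.85]. Speed limits (rad/s): [2.79, 2.79, 3.14, 3.14, 3.14, 3.14].

## Interface

Orientations are given as a unit quaternion [x, y, z, w].
In Python, from rig import robot, vision gives the robot as it stands.
- The arm moves only by the shell command python3 -m crank 'ROWS' [FORCE]. ROWS is JSON, a list of rows, each a list of 7 numbers: the shift along the tool's x, y, z as a fraction of full scale, then the turn, a rotation vector about the tool's x, y, z as a fraction of full scale, then the gripper command: -1 is shut, 1 is fully open, values between are in proportion. In form: [[x, y, z, wx, wy, wz, grip], ...]. A call has 1 to 10 rows; each row is the pose to reach, as a shift and turn from the pose commanded when the call began, along the tool's axes at that moment, turning the shorter way round; what a row does not reach only later rows make up. Full scale, the value 1, is 50 cm for a shift and pi rad for a turn. A row lasts 1/8 s, in which the tool goes at most 62.5 mm and 10.7 degrees, less where a joint would pass 70% of its speed; a pose out of reach is approached as far as the arm can. A call with a number of a shift or a turn outside -1 to 1 is refused whole. A call with a gripper value outside its range is refused whole. The fingers move at their own pace and stop on an object; FORCE is the grip in N (left out, the last holds). Time passes only in rows, so rows that repeat a pose let the fingers close. It gives the time, the measured TCP pose, the force and the opening at its end, in the units of the state.
- robot.get_obs(): the state, without advancing time (a new reading comes with each control period).
- vision.camera(name): name is "scene" or "top" or "wrist"; returns the picture (384x512x3 uint8, blue, green, red); there is no depth.
- vision.camera_info(name): a dict with "vfov" (degrees; the focal length in pixels is half the picture's height over the tangent of half this angle, whatever the lens; pixels are square), "cx", "cy" (the principal point, pixels), "k1" (the pictures are not rectified: a ray, as slopes to the right and down, at radius r is drawn at 1 + k1 r^2 times it, then the intrinsics apply), "world_from_camera" (4x4, takes a point from camera to world coordinates); the wrist camera has in their place "tool_from_camera" (4x4, takes a point from camera to tool coordinates, whose origin is the TCP and whose axes are the tool frame's). Camera axes: x right, y up, looking along -z (the intrinsics and any distortion apply to the point x, -y, -z); pixel columns grow to the right and rows downward; lengths in m; the calibration is good to about 2 mm. A picture is of the moment at which its call begins: read the wrist's pose just before it. camera_info takes no time and is no camera call.
- robot.hand_in(): hands the job in, once; it reports no verdict.
The state is a dict: "time": time; "q": joint angles; "joint_velocities": joint speeds; "joint_torque": joint torques, N m; "position": TCP position; "tool_rot": TCP orientation; "ft_force": force on the tool from outside, world axes, zero at the start; "moment": the same for the moment, N m; "grip_width": finger opening in m.
Only numpy, scipy, OpenCV 4.12 (cv2) and the standard library are available. Lean on these libraries where they do the work, as an engineer would, in place of code of your own. Each camera call takes 0.05 s, during which the arm holds its last target.

## Working session

There is one attempt and no reset: what is moved stays moved. The work goes in short steps, Python scripts to look and compute and a shell command to move; the robot and the scene stay as the last step left them, time stands still between calls to the robot, and variables do not carry over. Pictures are saved under pics/ and viewed, and the job is handed in when it is done.

```bash
mkdir -p pics; ls
python3 - <<'E'
from rig import robot, vision
import cv2
print(robot.get_obs())
for n in ("scene","top"):
    cv2.imwrite(f"pics/{n}0.png",vision.camera(n)); print(n,vision.camera_info(n))
print(vision.camera_info("wrist"))
E
```

```text
pics
{'time': 0.0, 'q': array([ 1.03848917e+00,  5.28461246e-01,  1.43390825e+00, -1.06790700e-05,
        1.18136257e+00, -1.78535816e-01]), 'joint_velocities': array([ 4.03679550e-04, -1.65881619e-04, -7.41265095e-04,  3.44020060e-04,
       -1.04158329e-03, -5.06151290e-05]), 'joint_torque': array([-3.42121184e-04, -4.40042710e+01, -1.76586270e+01,  6.32057455e-02,
        5.82701562e-02, -1.84221763e-04]), 'position': array([0.21616005, 0.58568605, 0.23557272]), 'tool_rot': array([ 0.69678362, -0.12468429,  0.1241644 , -0.69536294]), 'ft_force': array([ 0.43137327, -0.14409116, -0.32999362]), 'moment': array([ 0.05219522, -0.01847698, -0.0102119 ]), 'grip_width': 0.08702720197170638}
scene {'vfov': 46.412956953050745, 'cx': 253.10307300889167, 'cy': 192.2153078408554, 'k1': -0.11020925241204811, 'world_from_camera': array([[-0.03125169, -0.82567934,  0.56327342,  1.33112138],
       [ 0.99942578, -0.01843157,  0.02843233,  0.01438012],
       [-0.01309397,  0.56383854,  0.82578124,  1.20735515],
       [ 0.        ,  0.        ,  0.        ,  1.        ]])}
top {'vfov': 52.35794692593604, 'cx': 254.341082988794, 'cy': 191.45787873047428, 'k1': 0.039209140993589735, 'world_from_camera': array([[-0.01268831,  0.99866616, -0.05004911,  0.47909796],
       [-0.99987114, -0.01316404, -0.00918712, -0.02146663],
       [-0.00983371,  0.0499261 ,  0.9987045 ,  1.26959192],
       [ 0.        ,  0.        ,  0.        ,  1.        ]])}
{'vfov': 60.57372651599909, 'cx': 255.26466612772094, 'cy': 188.97312380275704, 'k1': -0.06305814825232206, 'tool_from_camera': array([[-6.89928279e-05, -9.59759014e-01, -2.80824911e-01,
        -7.69774888e-02],
       [ 4.21024457e-04,  2.80824858e-01, -9.59758939e-01,
        -1.48480482e-01],
       [ 9.99999909e-01, -1.84450639e-04,  3.84707116e-04,
         3.59759946e-04],
       [ 0.00000000e+00,  0.00000000e+00,  0.00000000e+00,
         1.00000000e+00]])}
```

View pics/scene0.png

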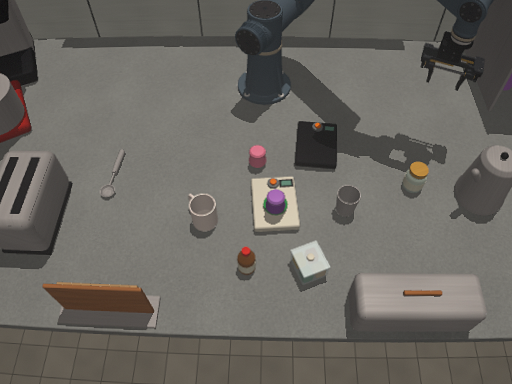

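View pics/top0.png

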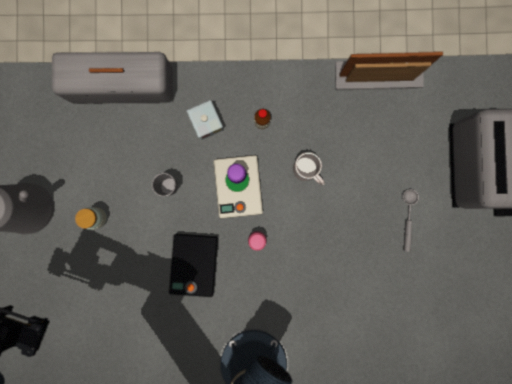

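The white scale is at (238,187) in the top view, with the purple cup on its green pan at (236,173). The look-alikes are the pink cup at (257,241) and the black scale at (193,265). The purple cup and white scale fit the description. I'll confirm with an enlarged crop and measure.

```bash
cat > h.py <<'E'
import numpy as np, cv2
from rig import robot, vision
from scipy.spatial.transform import Rotation as R
def K(i): 
    f=192/np.tan(np.radians(i["vfov"])/2); return np.array([[f,0,i["cx"]],[0,f,i["cy"]],[0,0,1.]])
def T(n,i,obs=None):
    if n!="wrist": return i["world_from_camera"]
    M=np.eye(4); M[:3,:3]=R.from_quat(obs["tool_rot"]).as_matrix(); M[:3,3]=obs["position"]
    return M@i["tool_from_camera"]
def ray(i,M,uv):
    p=cv2.undistortPoints(np.array(uv,float).reshape(-1,1,2),K(i),np.array([i["k1"],0,0,0,0.]),None,None).reshape(-1,2)
    d=np.c_[p[:,0],-p[:,1],-np.ones(len(p))]@M[:3,:3].T
    return M[:3,3],d
def onz(i,M,uv,z):
    o,d=ray(i,M,uv); return o+d*((z-o[2])/d[:,2])[:,None]
def proj(i,M,P):
    P=np.atleast_2d(P); c=(P-M[:3,3])@M[:3,:3]; c=np.c_[c[:,0],-c[:,1],-c[:,2]]
    return cv2.projectPoints(c,np.zeros(3),np.zeros(3),K(i),np.array([i["k1"],0,0,0,0.]))[0].reshape(-1,2)
E
python3 - <<'E'
import cv2,numpy as np
a=cv2.imread("pics/top0.png");b=cv2.imread("pics/scene0.png")
A=cv2.resize(a[140:230,190:290],None,fx=4,fy=4,interpolation=cv2.INTER_CUBIC)
B=cv2.resize(b[160:250,225:325],None,fx=4,fy=4,interpolation=cv2.INTER_CUBIC)
cv2.imwrite("pics/crop0.png",np.hstack([A,B]))
E
```

```text
(no output)
```

View pics/crop0.png

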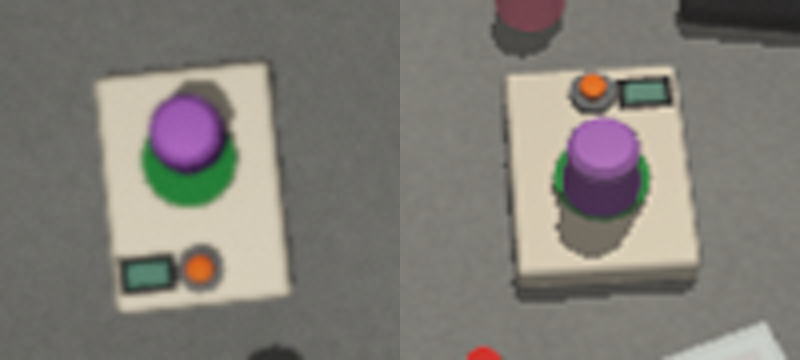

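The crop confirms the purple cup stands on the white scale's green pan, with the orange key at crop (200,268) near the robot. Next I'll measure both.

Run:
```python
from h import *
for n in ("top","scene"):
    im=cv2.imread(f"pics/{n}0.png"); i=vision.camera_info(n); M=T(n,i)
    hsv=cv2.cvtColor(im,cv2.COLOR_BGR2HSV).astype(int); H,S,V=hsv[...,0],hsv[...,1],hsv[...,2]
    def big(m,near=None):
        c,l,s,ce=cv2.connectedComponentsWithStats(m.astype(np.uint8))
        return [(tuple(s[k][:5]),ce[k]) for k in range(1,c) if s[k][4]>8]
    box=np.zeros(H.shape,bool)
    if n=="top": box[140:230,200:275]=1
    else: box[165:245,240:310]=1
    lid=box&(H>130)&(H<160)&(S>80)&(V>(110))
    key=box&(H<15)&(S>150)&(V>120)
    pan=box&(H>45)&(H<80)&(S>120)
    white=box&(V>150)&(S<70)
    for nm,m,z in(("lid",lid,.116),("key",key,.044),("pan",pan,.046)):
        for s,c in big(m): print(n,nm,s,c,onz(i,M,c,z)[0][:2])
    if n=="top":
        cnt=max(cv2.findContours((white).astype(np.uint8),0,2)[0],key=cv2.contourArea)
        r=cv2.minAreaRect(cnt); b=cv2.boxPoints(r); print(r, onz(i,M,b,.032)[:,:2], onz(i,M,b,.032)[:,:2].mean(0))
```

```text
top lid (np.int32(228), np.int32(164), np.int32(17), np.int32(18), np.int32(238)) [235.79411765 172.23109244] [0.59472124 0.04342313]
top key (np.int32(237), np.int32(204), np.int32(6), np.int32(6), np.int32(32)) [239.5 206.5] [0.49389015 0.03696038]
top pan (np.int32(226), np.int32(176), np.int32(23), np.int32(15), np.int32(171)) [237.09356725 184.25146199] [0.56379284 0.04367374]
((237.6435546875, 186.43565368652344), (58.50818634033203, 42.9856071472168), 84.2894058227539) [[ 0.64492101  0.1192684 ]
 [ 0.65675137 -0.01721474]
 [ 0.47129974 -0.03323603]
 [ 0.45952422  0.10223749]] [0.55812409 0.04276378]
scene lid (np.int32(267), np.int32(190), np.int32(17), np.int32(15), np.int32(203)) [275.30049261 196.8817734 ] [0.60178748 0.04232527]
scene key (np.int32(270), np.int32(179), np.int32(6), np.int32(5), np.int32(27)) [272.59259259 181.07407407] [0.4930608  0.03531226]
scene pan (np.int32(264), np.int32(199), np.int32(2), np.int32(9), np.int32(14)) [264.5        203.14285714] [0.57900601 0.0108618 ]
scene pan (np.int32(285), np.int32(200), np.int32(2), np.int32(10), np.int32(12)) [285.5 204.5] [0.58253276 0.07563547]
```

```bash
cat > go.py <<'E'
import sys
from h import *
# usage: go.py x y z yaw_of_tool_z(world, rad)  -> rows fractions relative to current measured pose
x,y,z,a=map(float,sys.argv[1:5]); o=robot.get_obs()
R0=R.from_quat(o["tool_rot"]).as_matrix(); d=R0.T@(np.array([x,y,z])-o["position"])
zt=np.array([np.cos(a),np.sin(a),0]); yt=np.array([0,0,-1.]); xt=np.cross(yt,zt); Rt=np.c_[xt,yt,zt]
rv=R.from_matrix(R0.T@Rt).as_rotvec()
print("t",o["time"],"R0",R0.round(3).tolist(),"pos",o["position"].round(4),"ft",o["ft_force"].round(2),"q",o["q"].round(3))
print("shift frac",(d/.5).round(4),"rot frac",(rv/np.pi).round(4),"deg",np.degrees(rv).round(2))
E
python3 go.py .598 .043 .22 0; python3 go.py .598 .043 .22 3.1416
```

```text
t 0.1 R0 [[0.938, -0.001, 0.346], [-0.346, -0.002, 0.938], [-0.0, -1.0, -0.002]] pos [0.2162 0.5858 0.2357] ft [ 0.04 -0.72 -0.19] q [ 1.039  0.528  1.434  0.     1.181 -0.179]
shift frac [ 1.0924  0.0324 -0.7537] rot frac [6.000e-04 3.874e-01 3.000e-04] deg [1.100e-01 6.973e+01 5.000e-02]
t 0.1 R0 [[0.938, -0.001, 0.346], [-0.346, -0.002, 0.938], [-0.0, -1.0, -0.002]] pos [0.2162 0.5858 0.2357] ft [ 0.04 -0.72 -0.19] q [ 1.039  0.528  1.434  0.     1.181 -0.179]
shift frac [ 1.0924  0.0324 -0.7537] rot frac [ 3.000e-04 -6.126e-01 -6.000e-04] deg [ 5.0000e-02 -1.1027e+02 -1.2000e-01]
```

```bash
python3 -m crank '[[0.55,0.016,-0.377,0,0.19,0,1],[0.55,0.016,-0.377,0,0.19,0,1],[0.55,0.016,-0.377,0,0.19,0,1],[0.55,0.016,-0.377,0,0.19,0,1],[0.55,0.016,-0.377,0,0.19,0,1],[0.55,0.016,-0.377,0,0.19,0,1],[0.55,0.016,-0.377,0,0.19,0,1]]'; python3 go.py .598 .043 .22 0
```

```text
time: 0.98
position: [0.4099, 0.3129, 0.2282]
tool_rot: [0.628, -0.325, 0.325, -0.628]
ft_force: [-0.1, 0.4, 0.5]
grip_width: 0.0873
t 0.975 R0 [[0.578, -0.001, 0.816], [-0.816, -0.0, 0.578], [-0.0, -1.0, -0.001]] pos [0.4099 0.3129 0.2282] ft [-0.08  0.41  0.52] q [ 0.435  0.392  1.713  0.     1.037 -0.182]
shift frac [ 0.658   0.0163 -0.0051] rot frac [ 0.0002  0.1962 -0.    ] deg [ 0.04 35.32 -0.  ]
```

```bash
python3 -m crank '[[0.658,0.016,-0.005,0,0.196,0,1],[0.658,0.016,-0.005,0,0.196,0,1],[0.658,0.016,-0.005,0,0.196,0,1],[0.658,0.016,-0.005,0,0.196,0,1],[0.658,0.016,-0.005,0,0.196,0,1],[0.658,0.016,-0.005,0,0.196,0,1],[0.658,0.016,-0.005,0,0.196,0,1],[0.658,0.016,-0.005,0,0.196,0,1]]'
python3 - <<'E'
from h import *
o=robot.get_obs(); im=vision.camera("wrist"); cv2.imwrite("pics/w1.png",im)
i=vision.camera_info("wrist"); M=T("wrist",i,o); np.savez("w1.npz",M=M)
print(o["time"],o["position"],M.round(3))
E
```

```text
time: 1.98
position: [0.5968, 0.0473, 0.2203]
tool_rot: [0.502, -0.499, 0.498, -0.501]
ft_force: [0.1, 0.7, 0.3]
grip_width: 0.0874
1.975 [0.59675976 0.04727904 0.22028459] [[ 1.    -0.007  0.     0.597]
 [ 0.007  0.96   0.28   0.125]
 [-0.002 -0.28   0.96   0.369]
 [ 0.     0.     0.     1.   ]]
```

View pics/w1.png

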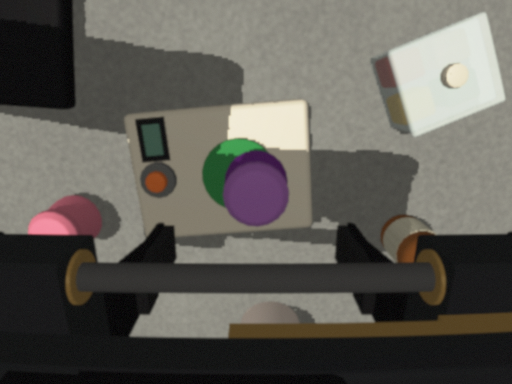

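The wrist view shows the key at (156,182), the lid at (256,190), the visible pan arc centred near (240,172), and the housing outline.

```bash
cat > meas.py <<'E'
import sys
from h import *
from scipy.optimize import least_squares
def meas(im,i,M,save=None):
    hsv=cv2.cvtColor(im,cv2.COLOR_BGR2HSV).astype(int); H,S,V=hsv[...,0],hsv[...,1],hsv[...,2]
    def largest(m):
        c,l,s,ce=cv2.connectedComponentsWithStats(m.astype(np.uint8)); k=1+np.argmax(s[1:,4]); return (l==k),s[k],ce[k]
    out={}
    key,s,c=largest((H<15)&(S>150)&(V>60)&(np.arange(512)[None]<330)); out["key"]=onz(i,M,c,.044)[0][:2]; print("key px",c.round(1),s)
    cup=(H>128)&(H<160)&(S>60)&(V>30)
    cup,_,_=largest(cup); 
    pan=(H>45)&(H<80)&(S>110)&(V>30); pan,s,c=largest(pan); print("pan px",c.round(1),s)
    def circ(pts,r0=None,n=3):
        keep=np.ones(len(pts),bool)
        p=np.r_[pts.mean(0),r0]
        for _ in range(n):
            f=lambda q:np.hypot(*(pts[keep]-q[:2]).T)-r0
            p=least_squares(f,pts.mean(0),loss="soft_l1",f_scale=.001).x
        e=np.hypot(*(pts-p).T)-r0
        return p,e
    # pan: contour pts not adjacent to the cup
    cn=max(cv2.findContours(pan.astype(np.uint8),0,1)[0],key=len).reshape(-1,2)
    near=cv2.dilate(cup.astype(np.uint8),np.ones((13,13)))
    cn=np.array([p for p in cn if not near[p[1],p[0]] and V[p[1],p[0]]>0])
    P=onz(i,M,cn,.046)[:,:2]; p,e=circ(P,.038); out["pan"]=p; print("pan fit rms mm",1e3*np.sqrt((e**2).mean()),len(cn))
    # lid: bright part
    v=V[cup]; t,_=cv2.threshold(v.astype(np.uint8).reshape(-1,1),0,255,cv2.THRESH_OTSU)
    lid,s,c=largest(cup&(V>t)); print("lid px",c.round(1),s,"V thr",t)
    hc=max(cv2.findContours(lid.astype(np.uint8),0,1)[0],key=len); 
    hull=cv2.convexHull(hc).reshape(-1,2)
    P=onz(i,M,hc.reshape(-1,2),.118)[:,:2]; p,e=circ(P,.027); out["lid"]=p; print("lid fit rms mm",1e3*np.sqrt((e**2).mean()), "centroid", onz(i,M,c,.118)[0][:2])
    for k in out: print(k,out[k].round(4))
    if save:
        dr=im.copy(); a=np.linspace(0,2*np.pi,60)
        for k,r,z in(("pan",.038,.046),("lid",.027,.118),("key",.011,.044)):
            q=proj(i,M,np.c_[out[k][0]+r*np.cos(a),out[k][1]+r*np.sin(a),0*a+z])
            cv2.polylines(dr,[q.round().astype(np.int32)],True,(0,255,255),1)
        cv2.imwrite(save,dr)
    return out
if __name__=="__main__":
    n=sys.argv[1]; i=vision.camera_info("wrist")
    if len(sys.argv)>2:
        o=robot.get_obs(); im=vision.camera("wrist"); cv2.imwrite(f"pics/{n}.png",im); M=T("wrist",i,o); np.savez(f"{n}.npz",M=M); print("t",o["time"],"pos",o["position"].round(4),"ft",o["ft_force"].round(2))
    im=cv2.imread(f"pics/{n}.png"); M=np.load(f"{n}.npz")["M"]
    r=meas(im,i,M,f"pics/{n}_d.png"); print("off mm",((r["lid"]-r["pan"])*1e3).round(1))
E
python3 meas.py w1
```

```text
key px [155.8 181.5] [146 172  21  20 345]
pan px [223.2 164.1] [ 203  139   61   66 1450]
pan fit rms mm 0.8435821546345422 97
lid px [255.6 193.9] [ 224  163   64   63 3151] V thr 87.0
lid fit rms mm 1.5111428385549532 centroid [0.59702868 0.04720552]
key [0.4943 0.0369]
pan [0.5821 0.0433]
lid [0.597  0.0464]
off mm [14.9  3.1]
```

```bash
sleep 6
```

```text
(no output)
```

View pics/w1_d.png

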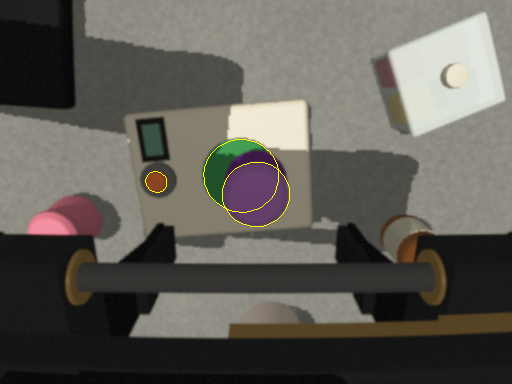

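```bash
python3 go.py .597 .0465 .12 .14;python3 go.py .597 .0465 .071 .14
```

```text
t 2.025 R0 [[0.007, -0.002, 1.0], [-1.0, 0.001, 0.007], [-0.001, -1.0, -0.002]] pos [0.5968 0.0473 0.2204] ft [ 0.3  -0.23  0.11] q [-1.080e-01  5.110e-01  1.517e+00  1.000e-03  1.116e+00 -1.150e-01]
shift frac [0.0017 0.2008 0.0007] rot frac [ 0.0005 -0.0424 -0.0003] deg [ 0.09 -7.63 -0.05]
t 2.025 R0 [[0.007, -0.002, 1.0], [-1.0, 0.001, 0.007], [-0.001, -1.0, -0.002]] pos [0.5968 0.0473 0.2204] ft [ 0.3  -0.23  0.11] q [-1.080e-01  5.110e-01  1.517e+00  1.000e-03  1.116e+00 -1.150e-01]
shift frac [0.0018 0.2988 0.0009] rot frac [ 0.0005 -0.0424 -0.0003] deg [ 0.09 -7.63 -0.05]
```

```bash
python3 -m crank '[[0.002,0.08,0.001,0,-0.043,0,1],[0.002,0.155,0.001,0,-0.043,0,1],[0.002,0.155,0.001,0,-0.043,0,1],[0.002,0.155,0.001,0,-0.043,0,1]]'; python3 go.py .597 .0465 .071 .14
```

```text
time: 2.52
position: [0.5993, 0.0449, 0.1443]
tool_rot: [-0.534, 0.463, -0.464, 0.534]
ft_force: [-0.7, -0.1, 0.4]
grip_width: 0.0873
t 2.525 R0 [[0.14, 0.002, 0.99], [-0.99, -0.0, 0.14], [0.0, -1.0, 0.002]] pos [0.5993 0.0449 0.1443] ft [-0.66 -0.05  0.42] q [-0.111  0.611  1.579  0.     0.95  -0.252]
shift frac [-0.0038  0.1466 -0.0044] rot frac [-0.0005  0.0002  0.0001] deg [-0.1   0.04  0.02]
```

```bash
python3 - <<'E'
from h import *
o=robot.get_obs(); im=vision.camera("wrist"); cv2.imwrite("pics/w2.png",im)
np.savez("w2.npz",M=T("wrist",vision.camera_info("wrist"),o))
E
python3 meas.py w2
```

```text
key px [122.5 186.2] [109 174  28  26 578]
pan px [212.7 175.5] [ 184  146   85   80 2565]
pan fit rms mm 0.6714814441007596 129
lid px [250.7 225.3] [ 207  185   89   78 5647] V thr 88.0
lid fit rms mm 2.245949015378412 centroid [0.59640995 0.04899963]
key [0.4943 0.0368]
pan [0.5817 0.0436]
lid [0.5967 0.0474]
off mm [14.9  3.9]
```

View pics/w2.png

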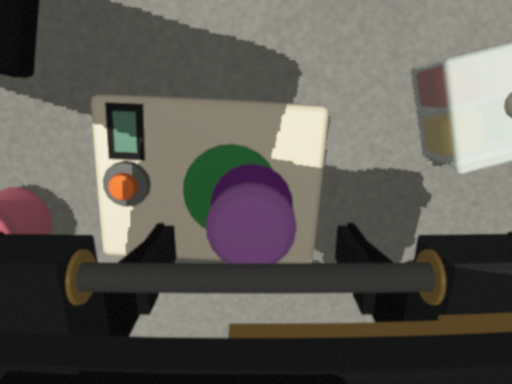

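```bash
python3 go.py .5967 .047 .071 .21
```

```text
t 2.575 R0 [[0.14, 0.003, 0.99], [-0.99, -0.0, 0.14], [0.001, -1.0, 0.003]] pos [0.5998 0.0446 0.1448] ft [ 0.33 -0.22  1.03] q [-0.111  0.61   1.578  0.     0.95  -0.252]
shift frac [-0.0057  0.1477 -0.006 ] rot frac [-0.001  -0.0221  0.0003] deg [-0.17 -3.99  0.05]
```

```bash
python3 -m crank '[[-0.0055,0.02,-0.006,-0.001,-0.022,0,1],[-0.0055,0.06,-0.006,-0.001,-0.022,0,1],[-0.0055,0.1,-0.006,-0.001,-0.022,0,1],[-0.0055,0.135,-0.006,-0.001,-0.022,0,1],[-0.0055,0.146,-0.006,-0.001,-0.022,0,1],[-0.0055,0.146,-0.006,-0.001,-0.022,0,1]]'; python3 go.py .5967 .047 .071 .21;  python3 - <<'E'
from h import *
o=robot.get_obs(); im=vision.camera("wrist"); cv2.imwrite("pics/w3.png",im)
np.savez("w3.npz",M=T("wrist",vision.camera_info("wrist"),o))
E
```

```text
time: 3.32
position: [0.5957, 0.0463, 0.0702]
tool_rot: [0.55, -0.446, 0.445, -0.549]
ft_force: [0.2, 0.6, -0.6]
grip_width: 0.087
t 3.325 R0 [[0.207, -0.003, 0.978], [-0.978, -0.001, 0.207], [-0.0, -1.0, -0.003]] pos [0.5957 0.0463 0.0702] ft [ 0.23  0.57 -0.56] q [-1.090e-01  7.190e-01  1.625e+00 -1.000e-03  8.010e-01 -3.170e-01]
shift frac [-0.001  -0.0015  0.0023] rot frac [ 0.0009 -0.0005 -0.    ] deg [ 0.16 -0.08 -0.  ]
```

View pics/w3.png

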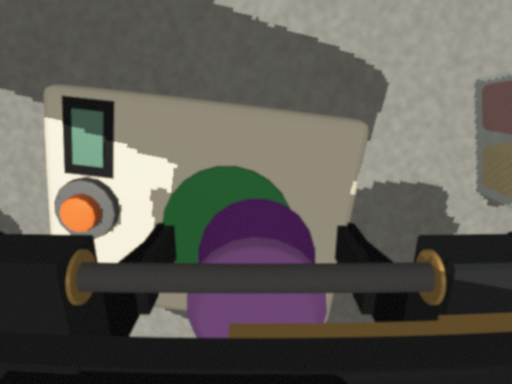

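```bash
python3 -m crank '[[0,0,-0.006,0,0,0,1],[0,0,-0.012,0,0,0,1],[0,0,-0.018,0,0,0,1],[0,0,-0.024,0,0,0,1],[0,0,-0.03,0,0,0,1],[0,0,-0.035,0,0,0,1],[0,0,-0.04,0,0,0,1],[0,0,-0.045,0,0,0,1],[0,0,-0.048,0,0,0,1],[0,0,-0.048,0,0,0,1]]'; python3 meas.py w4 1
```

```text
time: 4.62
position: [0.5718, 0.0413, 0.0702]
tool_rot: [0.55, -0.446, 0.444, -0.548]
ft_force: [1.4, -0.2, 0.6]
grip_width: 0.0868
t 4.625 pos [0.5718 0.0413 0.0702] ft [ 1.4  -0.23  0.65]
key px [120.9 213.1] [ 102  195   40   37 1127]
pan px [257.8 199.8] [ 206  167  129   96 4398]
pan fit rms mm 0.793262110459576 197
lid px [290.9 253.3] [ 242  239   98   24 1554] V thr 90.0
lid fit rms mm 4.1161819349326 centroid [0.57889039 0.0684965 ]
key [0.4942 0.0369]
pan [0.5808 0.0438]
lid [0.5732 0.0922]
off mm [-7.6 48.4]
```

```bash
sleep 5
```

```text
(no output)
```

View pics/w4_d.png

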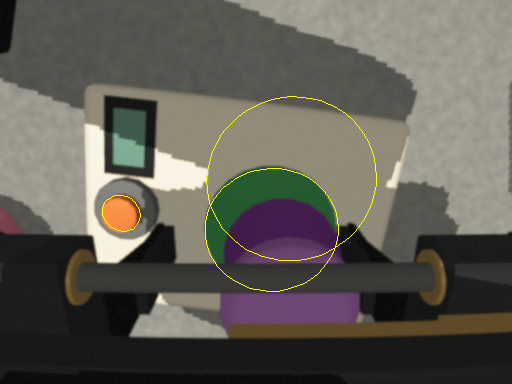

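Run:
```python
from h import *
i=vision.camera_info("wrist"); M=np.load("w4.npz")["M"]
im=cv2.imread("pics/w4.png"); hsv=cv2.cvtColor(im,cv2.COLOR_BGR2HSV).astype(int)
cup=(hsv[...,0]>128)&(hsv[...,0]<160)&(hsv[...,1]>60)
for r in (225,240,250,300,305,310,315,320): 
    c=np.where(cup[r])[0]; print(r,c.min(),c.max(), onz(i,M,[[c.min(),r],[c.max(),r]],.118)[:,:2].round(4).tolist())
o=robot.get_obs(); Z=R.from_quat(o["tool_rot"]).as_matrix()[:,2]; print(Z)
```

```text
225 233 330 [[0.5577, 0.0746], [0.5891, 0.0812]]
240 226 359 [[0.5564, 0.0688], [0.6002, 0.078]]
250 45 370 [[0.4951, 0.0512], [0.605, 0.0752]]
300 129 360 [[0.5264, 0.0378], [0.6077, 0.0554]]
305 111 398 [[0.52, 0.0341], [0.6222, 0.056]]
310 116 381 [[0.522, 0.0323], [0.6167, 0.0528]]
315 113 402 [[0.521, 0.0299], [0.6252, 0.0522]]
320 133 355 [[0.5286, 0.0294], [0.6086, 0.0468]]
[ 0.97832365  0.20705133 -0.00354683]
```

```bash
python3 -m crank '[[0,0,-0.003,0,0,0,1],[0,0,-0.006,0,0,0,1],[0,0,-0.006,0,0,0,1],[0,0,0,0,0,0,1],[0,0,0.01,0,0,0,1],[0,0,0.021,0,0,0,1],[0,0,0.021,0,0,0,1],[0,-0.05,0.021,0,0,0,1],[0,-0.15,0.021,0,0,0,1],[0,-0.2,0.021,0,0,0,1]]'; python3 -m crank '[[0,0,0,0,0,0,1],[0,0,0,0,0,0,1]]'; python3 meas.py w5 1
```

```text
time: 5.92
position: [0.5834, 0.0435, 0.1724]
tool_rot: [0.55, -0.445, 0.445, -0.549]
ft_force: [0.4, -0.6, 0.1]
grip_width: 0.0872
time: 6.18
position: [0.5816, 0.0436, 0.1691]
tool_rot: [0.551, -0.447, 0.444, -0.548]
ft_force: [-0.5, -0.3, -0.8]
grip_width: 0.087
t 6.175 pos [0.5816 0.0436 0.1691] ft [-0.49 -0.32 -0.78]
key px [155. 173.] [143 161  26  25 497]
pan px [250.5 162.2] [ 212  143   85   60 1629]
pan fit rms mm 0.8283542071428109 118
lid px [256.  215.2] [ 217  178   79   75 4666] V thr 86.0
lid fit rms mm 1.4778440040558078 centroid [0.58181982 0.04492278]
key [0.4943 0.0369]
pan [0.581  0.0429]
lid [0.5819 0.0439]
off mm [0.9 1. ]
```

```bash
sleep 8
```

```text
(no output)
```

View pics/w5_d.png

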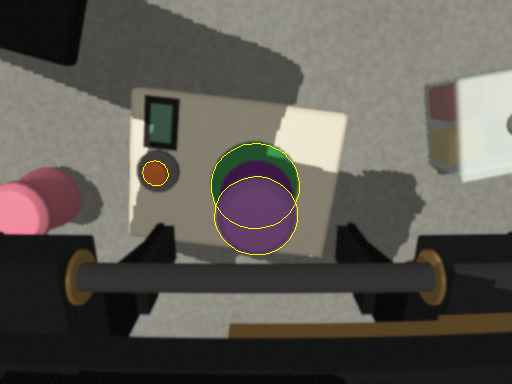

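The cup is now about 1 mm off centre and the hand is clear of it. The drawn circles agree: pan at (256,185), lid at (256,215), offset only by parallax. Next I close the fingers and go over the key, turned so the wide body stays away from the cup.

```bash
python3 go.py .4943 .0369 .10 1.65
```

```text
t 6.225 R0 [[0.207, -0.006, 0.978], [-0.978, -0.0, 0.207], [-0.001, -1.0, -0.006]] pos [0.5814 0.0437 0.1686] ft [ 0.15 -0.66  0.4 ] q [-1.160e-01  5.590e-01  1.601e+00 -1.000e-03  9.880e-01 -3.240e-01]
shift frac [-0.0227  0.1383 -0.1723] rot frac [ 0.0014 -0.4588 -0.0017] deg [  0.24 -82.59  -0.3 ]
```

```bash
python3 -m crank '[[-0.005,0,-0.08,0,-0.06,0,-1],[-0.0227,0,-0.172,0,-0.12,0,-1],[-0.0227,0,-0.172,0.001,-0.459,-0.001,-1],[-0.0227,0,-0.172,0.001,-0.459,-0.001,-1],[-0.0227,0,-0.172,0.001,-0.459,-0.001,-1],[-0.0227,0,-0.172,0.001,-0.459,-0.001,-1],[-0.0227,0,-0.172,0.001,-0.459,-0.001,-1],[-0.0227,0.05,-0.172,0.001,-0.459,-0.001,-1],[-0.0227,0.13,-0.172,0.001,-0.459,-0.001,-1],[-0.0227,0.13,-0.172,0.001,-0.459,-0.001,-1]]'; python3 -m crank '[[0,0,0,0,0,0,-1],[0,0,0,0,0,0,-1]]';python3 go.py .4943 .0369 .063 1.65
python3 - <<'E'
from h import *
a=vision.camera("top"); b=vision.camera("scene")
A=cv2.resize(a[130:260,180:300],None,fx=3,fy=3);B=cv2.resize(b[130:260,205:325],None,fx=3,fy=3)
cv2.imwrite("pics/c6.png",np.hstack([A,B])); cv2.imwrite("pics/top6.png",a); cv2.imwrite("pics/scene6.png",b)
E
```

```text
time: 7.48
position: [0.4927, 0.0372, 0.1022]
tool_rot: [-0.706, -0.025, 0.031, 0.707]
ft_force: [-0.1, -1.0, -0.1]
grip_width: 0.0014
time: 7.72
position: [0.4967, 0.0367, 0.1064]
tool_rot: [0.707, 0.029, -0.027, -0.706]
ft_force: [1.3, 0.4, -0.9]
grip_width: 0.0008
t 7.725 R0 [[0.997, 0.003, -0.08], [0.08, -0.0, 0.997], [0.003, -1.0, -0.001]] pos [0.4967 0.0367 0.1064] ft [ 1.33  0.37 -0.87] q [-0.151  0.569  1.865  0.     0.705 -1.802]
shift frac [-0.005   0.0869  0.0008] rot frac [0.0002 0.0002 0.001 ] deg [0.03 0.04 0.18]
```

```bash
sleep 8
```

```text
(no output)
```

View pics/c6.png

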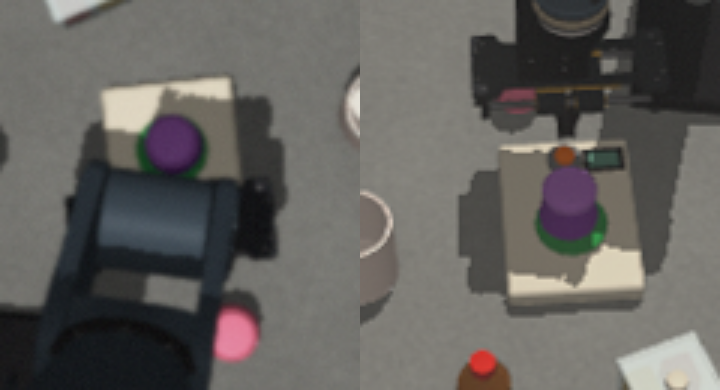

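```bash
python3 -m crank '[[-0.004,0.03,0,0,0,0,-1],[-0.004,0.06,0,0,0,0,-1],[-0.004,0.08,0,0,0,0,-1],[-0.004,0.08,0,0,0,0,-1],[-0.004,0.08,0,0,0,0,-1]]'; python3 go.py .4943 .0369 .053 1.65
```

```text
time: 8.45
position: [0.4941, 0.0366, 0.0654]
tool_rot: [0.707, 0.029, -0.028, -0.707]
ft_force: [0.3, 0.5, -0.5]
grip_width: 0.0003
t 8.45 R0 [[0.997, 0.001, -0.08], [0.08, 0.0, 0.997], [0.001, -1.0, -0.0]] pos [0.4941 0.0366 0.0654] ft [ 0.31  0.49 -0.5 ] q [-0.152  0.645  1.891  0.     0.604 -1.803]
shift frac [0.0004 0.0249 0.0005] rot frac [0.     0.0002 0.0004] deg [0.   0.03 0.06]
```

```bash
python3 - <<'E'
from h import *
b=vision.camera("scene"); cv2.imwrite("pics/c7.png",cv2.resize(b[110:260,185:325],None,fx=4,fy=4))
w=vision.camera("wrist"); cv2.imwrite("pics/w7.png",w)
E
python3 go.py .4943 .0369 .053 1.65
```

```text
t 8.55 R0 [[0.997, 0.002, -0.08], [0.08, -0.0, 0.997], [0.002, -1.0, -0.0]] pos [0.4943 0.0366 0.0657] ft [-0.62 -0.46 -0.6 ] q [-0.152  0.645  1.891  0.     0.604 -1.803]
shift frac [0.0001 0.0253 0.0006] rot frac [0.0001 0.0002 0.0005] deg [0.01 0.03 0.1 ]
```

View pics/c7.png

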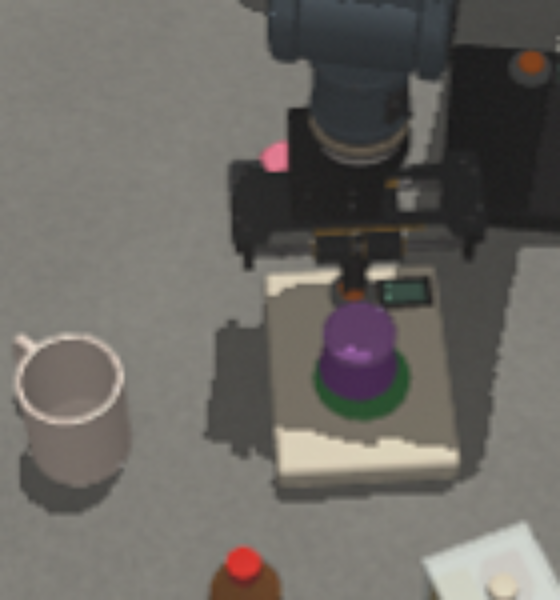

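View pics/w7.png

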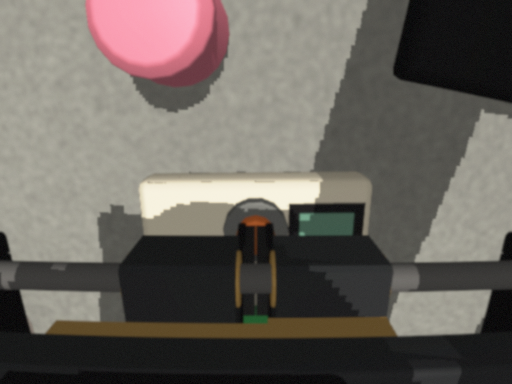

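Both views show the closed fingertips right over the key. Pressing now.

```bash
python3 -m crank '[[0,0.008,0,0,0,0,-1],[0,0.014,0,0,0,0,-1],[0,0.018,0,0,0,0,-1],[0,0.022,0,0,0,0,-1],[0,0.025,0,0,0,0,-1],[0,0.027,0,0,0,0,-1],[0,0.027,0,0,0,0,-1]]'
python3 - <<'E'
from h import *
for _ in range(3):
    o=robot.get_obs(); print(o["time"],o["position"].round(4),o["ft_force"].round(2)); w=vision.camera("wrist")
cv2.imwrite("pics/w8.png",w)
E
```

```text
time: 9.43
position: [0.4946, 0.0366, 0.0574]
tool_rot: [0.707, 0.03, -0.027, -0.706]
ft_force: [-7.4, -0.5, 49.6]
grip_width: 0.0001
9.425 [0.4946 0.0366 0.0574] [-7.44 -0.46 49.59]
9.475 [0.4946 0.0366 0.0574] [-7.05  0.96 50.23]
9.525 [0.4946 0.0366 0.0574] [-8.010e+00 -3.000e-02  4.967e+01]
```

```bash
python3 -m crank '[[0,-0.003,0,0,0,0,-1],[0,-0.005,0,0,0,0,-1]]'; python3 -m crank '[[0,-0.002,0,0,0,0,-1],[0,-0.002,0,0,0,0,-1]]';python3 -m crank '[[0,-0.003,0,0,0,0,-1],[0,-0.003,0,0,0,0,-1]]';python3 -m crank '[[0,-0.004,0,0,0,0,-1],[0,-0.004,0,0,0,0,-1]]'
```

```text
time: 9.82
position: [0.4945, 0.0366, 0.058]
tool_rot: [0.707, 0.03, -0.027, -0.706]
ft_force: [-4.2, 0.0, 25.2]
grip_width: 0.0003
time: 10.07
position: [0.4945, 0.0366, 0.0579]
tool_rot: [0.707, 0.03, -0.027, -0.706]
ft_force: [-3.0, 0.6, 23.9]
grip_width: 0.0005
time: 10.32
position: [0.4945, 0.0366, 0.0582]
tool_rot: [0.707, 0.029, -0.027, -0.706]
ft_force: [-1.2, -0.4, 11.7]
grip_width: 0.0005
time: 10.58
position: [0.4945, 0.0366, 0.0591]
tool_rot: [0.707, 0.029, -0.027, -0.706]
ft_force: [0.6, -0.3, 1.2]
grip_width: 0.0005
```

View pics/w8.png

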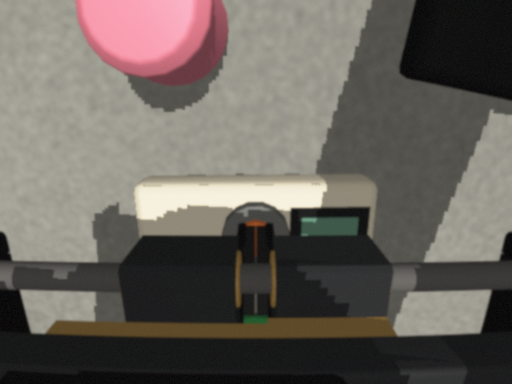

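Run:
```python
from h import *
def fo(n):
    f=[]
    for _ in range(n): f.append(robot.get_obs()["ft_force"]); vision.camera("wrist")
    return np.mean(f,0).round(2)
print(fo(6),robot.get_obs()["position"])
w=vision.camera("wrist"); s=vision.camera("scene"); cv2.imwrite("pics/s9.png",s); 
c=lambda a:cv2.resize(a[185:245,216:296],None,fx=5,fy=5,interpolation=cv2.INTER_CUBIC)
A=c(cv2.imread("pics/w7.png")); B=c(cv2.imread("pics/w8.png"))
cv2.imwrite("pics/cmp.png",np.hstack([A,B])[:600])
```

```text
[0.87 0.31 2.21] [0.49447443 0.03656541 0.05881274]
```

```bash
python3 -m crank '[[0,-0.004,0,0,0,0,-1],[0,-0.004,0,0,0,0,-1]]'
```

```text
time: 11.22
position: [0.4936, 0.0366, 0.0609]
tool_rot: [-0.707, -0.028, 0.028, 0.707]
ft_force: [1.6, -0.8, 1.1]
grip_width: 0.0003
```

View pics/cmp.png

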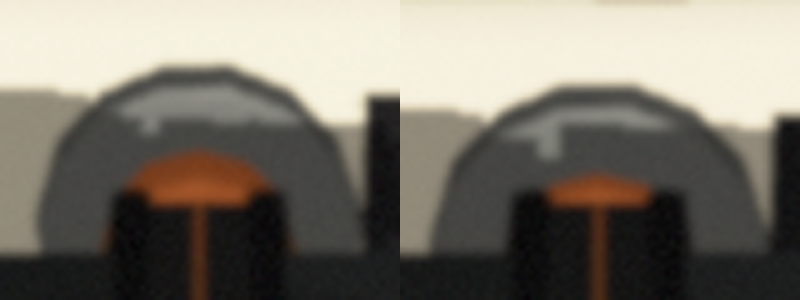

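Run:
```python
from h import *
i=vision.camera_info("wrist")
def fo(n):
    f=[]
    for _ in range(n): f.append(robot.get_obs()["ft_force"]); vision.camera("wrist")
    return np.mean(f,0).round(2)
print("force",fo(6),robot.get_obs()["position"])
k=np.array([.4943,.0369])
for nm,p,q in(("w7",[.4943,.0366,.0657],[.707,.029,-.028,-.707]),("w8",[.4946,.0366,.0574],[.707,.0295,-.027,-.706])):
    M=T("wrist",i,dict(tool_rot=q,position=np.array(p)))
    u=np.array([-np.cos(.08),-np.sin(.08)])
    for z in(.044,.042,.040): print(nm,z,"key rim px",proj(i,M,np.r_[k+.011*u,z])[0].round(1))
    im=cv2.imread(f"pics/{nm}.png"); h=cv2.cvtColor(im,cv2.COLOR_BGR2HSV).astype(int); 
    for c in (252,256,260): print([tuple(h[r,c]) for r in range(206,224,2)])
    col=im[:,256].astype(int).sum(1); print(nm,"collar/white edges rows",col[190:230].tolist())
```

```text
force [ 0.97 -0.    1.81] [0.49361334 0.03665726 0.06076178]
w7 0.044 key rim px [255.4 216.9]
w7 0.042 key rim px [255.4 215.6]
w7 0.04 key rim px [255.4 214.3]
[(np.int64(30), np.int64(12), np.int64(132)), (np.int64(26), np.int64(17), np.int64(107)), (np.int64(36), np.int64(17), np.int64(74)), (np.int64(30), np.int64(11), np.int64(71)), (np.int64(16), np.int64(43), np.int64(77)), (np.int64(10), np.int64(160), np.int64(107)), (np.int64(11), np.int64(196), np.int64(122)), (np.int64(11), np.int64(197), np.int64(132)), (np.int64(11), np.int64(192), np.int64(153))]
[(np.int64(30), np.int64(13), np.int64(133)), (np.int64(30), np.int64(14), np.int64(107)), (np.int64(30), np.int64(14), np.int64(72)), (np.int64(38), np.int64(14), np.int64(71)), (np.int64(12), np.int64(72), np.int64(82)), (np.int64(11), np.int64(175), np.int64(115)), (np.int64(11), np.int64(199), np.int64(123)), (np.int64(11), np.int64(194), np.int64(137)), (np.int64(11), np.int64(190), np.int64(157))]
[(np.int64(26), np.int64(13), np.int64(133)), (np.int64(21), np.int64(14), np.int64(124)), (np.int64(30), np.int64(15), np.i
[... 1345 characters left out ...]
t64(152), np.int64(109)), (np.int64(10), np.int64(192), np.int64(138))]
[(np.int64(26), np.int64(16), np.int64(112)), (np.int64(26), np.int64(15), np.int64(136)), (np.int64(30), np.int64(13), np.int64(95)), (np.int64(38), np.int64(14), np.int64(71)), (np.int64(30), np.int64(11), np.int64(69)), (np.int64(40), np.int64(11), np.int64(69)), (np.int64(30), np.int64(11), np.int64(69)), (np.int64(10), np.int64(95), np.int64(91)), (np.int64(10), np.int64(184), np.int64(125))]
w8 collar/white edges rows [699, 702, 704, 705, 709, 711, 709, 711, 709, 707, 682, 586, 401, 256, 221, 253, 318, 384, 390, 335, 252, 213, 209, 207, 209, 207, 206, 209, 210, 217, 219, 228, 242, 262, 260, 224, 169, 132, 133, 139]
```

```bash
python3 -m crank '[[0,-0.01,0,0,0,0,-1],[0,-0.02,0,0,0,0,-1],[0,-0.02,0,0,0,0,-1]]'
python3 - <<'E'
from h import *
f=[]
for _ in range(6): f.append(robot.get_obs()["ft_force"]); w=vision.camera("wrist")
print("force",np.mean(f,0).round(2),np.std(f,0).round(2),robot.get_obs()["position"])
E
```

```text
time: 11.9
position: [0.4938, 0.0367, 0.0713]
tool_rot: [0.707, 0.029, -0.028, -0.707]
ft_force: [0.1, -0.3, -0.3]
grip_width: 0.0005
force [-0.07 -0.23  0.06] [0.4  0.2  0.36] [0.49377694 0.03666286 0.070747  ]
```

Force fell smoothly from 2.2 N to 1.8 N to 0 while lifting, which fits the key spring above a hard stop. I'll press once more in small steps to confirm the full travel.

```bash
python3 -m crank '[[0,0.01,0,0,0,0,-1],[0,0.013,0,0,0,0,-1],[0,0.013,0,0,0,0,-1]]'
cat > f.py <<'E'
from h import *
f=[];p=[]
for _ in range(5): o=robot.get_obs(); f.append(o["ft_force"]); p.append(o["position"]); w=vision.camera("wrist")
print("force",np.mean(f,0).round(2),np.mean(p,0).round(4))
E
python3 f.py; python3 -m crank '[[0,0.003,0,0,0,0,-1],[0,0.003,0,0,0,0,-1]]'; python3 f.py;python3 -m crank '[[0,0.003,0,0,0,0,-1],[0,0.003,0,0,0,0,-1]]'; python3 f.py; python3 -m crank '[[0,0.003,0,0,0,0,-1],[0,0.003,0,0,0,0,-1]]'; python3 f.py; python3 -m crank '[[0,0.003,0,0,0,0,-1],[0,0.003,0,0,0,0,-1]]'; python3 f.py
```

```text
time: 12.58
position: [0.4937, 0.0367, 0.064]
tool_rot: [-0.707, -0.028, 0.028, 0.707]
ft_force: [-0.2, 0.2, -0.1]
grip_width: 0.0005
force [ 0.29  0.24 -0.38] [0.4939 0.0367 0.0642]
time: 13.08
position: [0.4939, 0.0367, 0.0628]
tool_rot: [-0.707, -0.028, 0.028, 0.707]
ft_force: [0.2, -0.2, 0.5]
grip_width: 0.0003
force [0.09 0.03 0.27] [0.4939 0.0367 0.0628]
time: 13.58
position: [0.4941, 0.0366, 0.0614]
tool_rot: [0.707, 0.029, -0.028, -0.707]
ft_force: [0.1, -0.2, 0.8]
grip_width: 0.0006
force [-0.06  0.19  0.76] [0.494  0.0366 0.0614]
time: 14.08
position: [0.494, 0.0366, 0.0598]
tool_rot: [0.707, 0.029, -0.028, -0.707]
ft_force: [0.4, 0.2, 1.9]
grip_width: 0.0005
force [ 0.3  -0.04  1.92] [0.494  0.0366 0.0599]
time: 14.58
position: [0.494, 0.0366, 0.0584]
tool_rot: [0.707, 0.029, -0.028, -0.707]
ft_force: [0.3, -0.2, 3.4]
grip_width: 0.0005
force [0.17 0.05 3.51] [0.494  0.0366 0.0584]
```

The spring starts at TCP z ≈ 0.063 and reaches 3.5 N at 0.0584, so the key went all the way down. Now I retreat and check.

```bash
python3 -m crank '[[0,-0.02,0,0,0,0,-1],[0,-0.05,0,0,0,0,-1],[0,-0.1,0,0,0,0,-1],[0,-0.2,0,0,0,0,-1],[-0.05,-0.3,0,0,0,0,-1],[-0.15,-0.3,0,0,0,0,-1],[-0.2,-0.3,0,0,0,0,-1],[-0.2,-0.3,0,0,0,0,-1],[-0.2,-0.3,0,0,0,0,-1]]'; python3 -m crank '[[0,0,0,0,0,0,-1],[0,0,0,0,0,0,-1]]'
python3 - <<'E'
from h import *
for n in("top","scene"): cv2.imwrite(f"pics/{n}10.png",vision.camera(n))
o=robot.get_obs(); w=vision.camera("wrist"); cv2.imwrite("pics/w10.png",w); np.savez("w10.npz",M=T("wrist",vision.camera_info("wrist"),o)); print(o["position"],o["joint_velocities"].round(3))
a=cv2.imread("pics/scene10.png"); t=cv2.imread("pics/top10.png")
cv2.imwrite("pics/c10.png",np.hstack([cv2.resize(t[140:230,200:290],None,fx=4,fy=4),cv2.resize(a[160:250,230:320],None,fx=4,fy=4)]))
E
```

```text
time: 15.95
position: [0.3957, 0.0284, 0.209]
tool_rot: [0.707, 0.029, -0.027, -0.706]
ft_force: [-0.1, -0.0, -0.8]
grip_width: 0.0002
time: 16.2
position: [0.395, 0.0286, 0.2081]
tool_rot: [0.707, 0.029, -0.028, -0.707]
ft_force: [-0.1, 0.1, 0.0]
grip_width: 0.0007
[0.3945328  0.02866202 0.20806133] [-0.001 -0.003  0.004 -0.001 -0.    -0.   ]
```

```bash
sleep 12
```

```text
(no output)
```

View pics/c10.png

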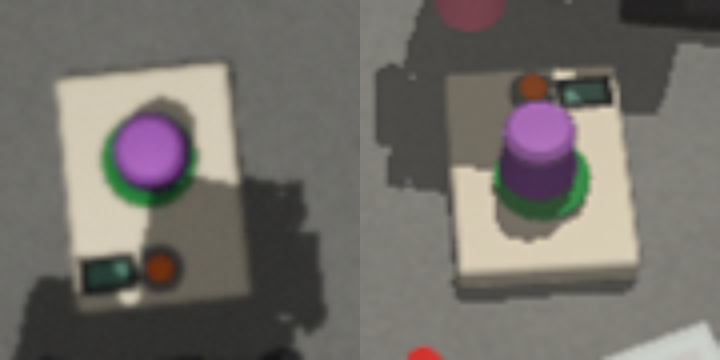

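View pics/scene10.png

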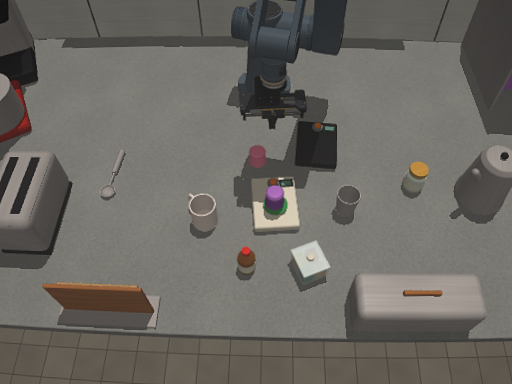

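Run:
```python
from h import *
i=vision.camera_info("top");M=T("top",i); 
for n in("top0","top10"):
    im=cv2.imread(f"pics/{n}.png"); h=cv2.cvtColor(im,cv2.COLOR_BGR2HSV).astype(int)
    m=np.zeros(h.shape[:2],bool); m[150:215,210:265]=1
    m&=(h[...,0]>130)&(h[...,0]<160)&(h[...,1]>80)&(h[...,2]>110)
    y,x=np.where(m); print(n,(x.mean(),y.mean()),onz(i,M,[x.mean(),y.mean()],.118)[0][:2].round(4))
print(proj(i,M,[.5805,.044,.046]))
a=cv2.imread("pics/top0.png");b=cv2.imread("pics/top10.png")
```

```text
top0 (np.float64(235.7941176470588), np.float64(172.2310924369748)) [0.5945 0.0433]
top10 (np.float64(236.7907949790795), np.float64(177.11297071129707)) [0.58   0.0405]
[[236.93363247 178.94904198]]
```

View pics/w10.png

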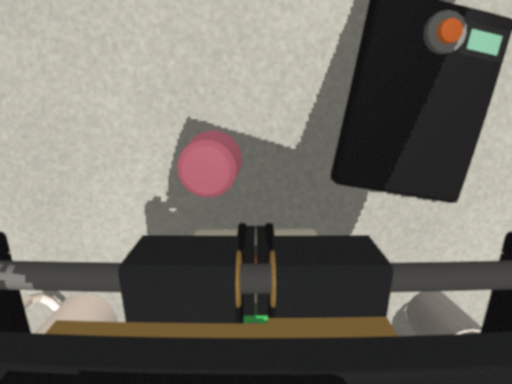

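Run:
```python
from h import *
for n,box in(("w10",None),("top10",(150,215,205,265)),("scene10",(165,245,235,310))):
    nm="wrist" if n[0]=="w" else n[:-2]; i=vision.camera_info(nm); M=np.load("w10.npz")["M"] if nm=="wrist" else T(nm,i)
    im=cv2.imread(f"pics/{n}.png"); h=cv2.cvtColor(im,cv2.COLOR_BGR2HSV).astype(int); H,S,V=[h[...,k] for k in range(3)]
    b=np.zeros(H.shape,bool); 
    if box: b[box[0]:box[1],box[2]:box[3]]=1
    else: b[:]=1
    cup=b&(H>128)&(H<160)&(S>60); pan=b&(H>45)&(H<80)&(S>100)
    for r in range(0,384,2 if box else 8):
        p=np.where(pan[r])[0]; c=np.where(cup[r])[0]
        if len(p)>3 or len(c)>3: print(n,r,"pan",(p.min(),p.max()) if len(p) else "","cup",(c.min(),c.max()) if len(c) else "")
```

```text
w10 320 pan (np.int64(242), np.int64(267)) cup (np.int64(13), np.int64(13))
top10 168 pan  cup (np.int64(235), np.int64(239))
top10 170 pan  cup (np.int64(232), np.int64(242))
top10 172 pan  cup (np.int64(230), np.int64(244))
top10 174 pan  cup (np.int64(229), np.int64(246))
top10 176 pan (np.int64(227), np.int64(227)) cup (np.int64(229), np.int64(246))
top10 178 pan (np.int64(226), np.int64(248)) cup (np.int64(229), np.int64(246))
top10 180 pan (np.int64(226), np.int64(248)) cup (np.int64(229), np.int64(246))
top10 182 pan (np.int64(226), np.int64(247)) cup (np.int64(230), np.int64(245))
top10 184 pan (np.int64(227), np.int64(247)) cup (np.int64(231), np.int64(244))
top10 186 pan (np.int64(228), np.int64(246)) cup (np.int64(234), np.int64(242))
top10 188 pan (np.int64(230), np.int64(244)) cup 
top10 190 pan (np.int64(233), np.int64(241)) cup 
scene10 186 pan  cup (np.int64(269), np.int64(278))
scene10 188 pan  cup (np.int64(268), np.int64(281))
scene10 190 pan  cup (np.int64(266), np.int64(282))
scene10 192 pan  cup (np.int64(266), np.int64(283))
scene10 194 pan  cup (np.int64(266), np.int64(282))
scene10 196 pan  cup (np.int64(266), np.int64(282))
scene10 198 pan  cup (np.int64(266), np.int64(282))
scene10 200 pan (np.int64(284), np.int64(285)) cup (np.int64(265), np.int64(283))
scene10 202 pan (np.int64(264), np.int64(286)) cup (np.int64(265), np.int64(283))
scene10 204 pan (np.int64(264), np.int64(286)) cup (np.int64(266), np.int64(282))
scene10 206 pan (np.int64(264), np.int64(286)) cup (np.int64(267), np.int64(281))
scene10 208 pan (np.int64(265), np.int64(285)) cup (np.int64(269), np.int64(279))
scene10 210 pan (np.int64(267), np.int64(284)) cup 
scene10 212 pan (np.int64(269), np.int64(282)) cup
```

The top view puts the cup's y offset nearer −4 mm, against +1 mm from the wrist view. The tolerance is 7 mm, so I'll take a wrist view with y seen squarely.

```bash
python3 go.py .60 .044 .25 1.65; python3 -m crank '[[0.05,-0.085,0,0,0,0,-1],[0.15,-0.085,0,0,0,0,-1],[0.25,-0.085,0,0,0,0,-1],[0.35,-0.085,0,0,0,0,-1],[0.41,-0.085,0,0,0,0,-1],[0.41,-0.085,0,0,0,0,-1],[0.41,-0.085,0,0,0,0,-1],[0.41,-0.085,0,0,0,0,-1]]'; python3 meas.py w11 1
```

```text
t 16.35 R0 [[0.997, 0.001, -0.08], [0.08, 0.0, 0.997], [0.001, -1.0, 0.0]] pos [0.3944 0.0287 0.2081] ft [-0.47 -0.07  0.84] q [-0.212  0.269  2.011  0.     0.862 -1.863]
shift frac [ 0.4124 -0.0836 -0.0023] rot frac [-0.      0.0002  0.0002] deg [-0.    0.04  0.04]
time: 17.35
position: [0.597, 0.0451, 0.2509]
tool_rot: [-0.706, -0.028, 0.028, 0.707]
ft_force: [0.0, -0.1, 0.5]
grip_width: 0.0004
t 17.35 pos [0.597  0.0451 0.2509] ft [ 0.04 -0.15  0.51]
key px [254.9  67. ] [245  57  21  21 339]
pan px [263.8 132.3] [223 116  66  52 801]
pan fit rms mm 0.7128393402805906 78
lid px [251.5 164. ] [ 222  135   59   59 2687] V thr 93.0
lid fit rms mm 1.639134148447713 centroid [0.5799259  0.04060085]
key [0.4941 0.0367]
pan [0.5819 0.0425]
lid [0.5807 0.0407]
off mm [-1.2 -1.8]
```

```bash
sleep 9
```

```text
(no output)
```

View pics/w11_d.png

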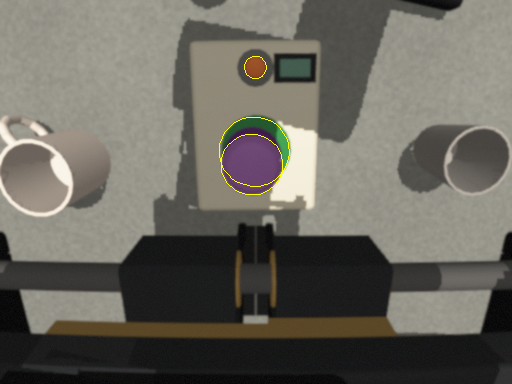

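Run:
```python
from h import *
i=vision.camera_info("wrist"); M=np.load("w11.npz")["M"]
im=cv2.imread("pics/w11.png"); h=cv2.cvtColor(im,cv2.COLOR_BGR2HSV).astype(int); H,S,V=[h[...,k] for k in range(3)]
m=(H>40)&(H<90)&(S>80); m[:, :200]=0;m[:,300:]=0;m[:105]=0
for r in range(116,170,6): 
    p=np.where(m[r])[0]
    if len(p): e=onz(i,M,[[p.min()-.5,r],[p.max()+.5,r]],.046)[:,:2]; print(r,p.min(),p.max(),e.round(4).tolist(),e.mean(0).round(4))
# housing corners
w=((S<70)&(V>95)); 
for r in (60,100,180,200): print(r,V[r,185:205].tolist(),V[r,308:326].tolist())
```

```text
116 252 261 [[0.5436, 0.037], [0.5428, 0.0476]] [0.5432 0.0423]
122 236 274 [[0.5512, 0.0206], [0.5479, 0.0618]] [0.5496 0.0412]
128 230 281 [[0.558, 0.0147], [0.5536, 0.0699]] [0.5558 0.0423]
134 226 285 [[0.5647, 0.0108], [0.5596, 0.0748]] [0.5622 0.0428]
140 224 288 [[0.5713, 0.009], [0.5657, 0.0786]] [0.5685 0.0438]
146 222 289 [[0.5779, 0.0072], [0.5721, 0.0804]] [0.575  0.0438]
152 281 289 [[0.5794, 0.0714], [0.5786, 0.0811]] [0.579  0.0762]
158 282 288 [[0.5859, 0.0731], [0.5853, 0.0807]] [0.5856 0.0769]
164 282 285 [[0.5925, 0.0738], [0.5922, 0.0782]] [0.5924 0.076 ]
60 [82, 81, 82, 83, 94, 111, 125, 134, 139, 143, 143, 145, 145, 144, 145, 145, 146, 144, 145, 146] [89, 83, 64, 42, 29, 22, 31, 55, 95, 123, 130, 122, 104, 89, 83, 82, 81, 80]
100 [82, 81, 83, 83, 82, 85, 93, 109, 124, 133, 138, 140, 144, 144, 143, 144, 144, 144, 145, 144] [144, 143, 143, 144, 143, 143, 143, 139, 136, 129, 112, 96, 85, 86, 83, 84, 83, 84]
180 [82, 82, 82, 84, 81, 80, 77, 78, 79, 80, 85, 97, 116, 129, 134, 139, 141, 140, 140, 140] [243, 244, 243, 242, 239, 233, 222, 196, 168, 157, 159, 159, 159, 159, 159, 158, 155, 154]
200 [83, 84, 84, 82, 81, 83, 82, 82, 81, 80, 83, 83, 93, 109, 124, 134, 136, 138, 140, 139] [241, 242, 242, 239, 233, 223, 199, 168, 156, 156, 155, 154, 154, 153, 152, 154, 153, 153]
```

In the square-on view the cup is about 3.5 mm from the pan centre: lid at (251,164), pan centred near column 255. That is inside 7 mm and agrees with the top view, and pushing again would only add risk. The key is up and the hand is well clear, so I'll hand in.

```bash
python3 -m crank '[[0,-0.05,0,0,0,0,-1],[0,-0.05,0,0,0,0,-1],[0,-0.05,0,0,0,0,-1],[0,-0.05,0,0,0,0,-1]]'; python3 -c "
from rig import robot
print(robot.hand_in())"
```

```text
time: 17.9
position: [0.5976, 0.045, 0.2751]
tool_rot: [-0.706, -0.028, 0.028, 0.707]
ft_force: [-0.4, -0.1, 0.0]
grip_width: 0.0006
the job is handed in; nothing more can be done
None
```

I nudged the purple cup about 15 mm to the middle of the pan with slow pushes of one open finger at its belly. I then took the hand away, pressed the orange tare key, let it come back up and handed in at about 18 s. No verdict came back.

- **Cup position:** the wrist views disagreed. Before the key press one showed about 1 mm off centre. The last, seen squarely in y, gave roughly 3 to 3.5 mm, mostly in −y. The top camera gave about 4 mm. All are inside the 7 mm limit, so I did not push again. The cup looked upright in every view.
- **Tare key:** I pressed it twice. The first press overshot into the hard stop at about 50 N, more than intended: above the 40 N limit if that limit counts fingertip contact, and below the 120 N wrist limit. The second press was stepped gently and showed the spring taking up about 4 mm, to 3.5 N fully down. The force had returned to zero after the first press; after the second the key looked up in the pictures.
- **Other things:** in the scene picture after the second press the other things looked unmoved by eye. I did not measure their positions.

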